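Brake the tray carriage at the inspection mark

TASK

Roll the carriage with its tray of bay leaves along the rails to the inspection station: push it off gently by the sprung black rubber pad at its rear end, then get ahead of it and brake it softly by the pad at its front end, so that it comes to rest with its red index line level with the tip of the station's yellow pointer. It runs almost without friction: never jolt it, race it or let it strike the red end stop, keep off the white tray, leave everything else where it stands, and finish with the gripper clear of the carriage.

Things in the scene. Friction and masses are not known exactly. Their poses are not given: they have to be found in the camera images.
- rail: fixed track: aluminium base beam 920 x 200 mm with two steel shaft rails along its y axis, level. Origin on the bench under the rails' middle; y points along the track from the start end to the red stop, x away from the robot, z up. Turned by up to 0.08 rad and shifted by a few cm from run to run
- carriage: moving carriage, slides only along the rail's y, axes parallel to the rail's; origin at z = 0 under its centre. Deck 205 x 260 mm, top z 55 mm; 320 mm long over the sprung pads. Moving mass about 3.0 kg with tray (hidden, 0.75 to 1.4 times). Ball bearings: drag only about 0.009 N + 0.15 N per m/s (hidden too), so it coasts for many seconds, slowing by under 0.01 m/s each second
- rear_buffer: black rubber buffer pad at the rear end; origin = centre of its outer face, at carriage (0, -160, 88) mm. Pad 150 mm wide (x), z 68 to 108 mm, in a housing whose lip ends 20 mm behind its face: to be pushed on, not gripped. It is sprung: gives up to 17 mm, 150 N/m, hardly damped, so the carriage rebounds from a hand held still. Push towards +y to start
- front_buffer: the same sprung pad at the front end; origin = centre of its outer face, at carriage (0, 160, 88) mm when free; push it towards -y to brake, yielding with it so that it does not spring back
- index_line (a point): red index line, 10 mm wide, on the lip of the carriage's deck on the side away from the robot, continued up the tray's wall and over its rim; this point at carriage (105, 0, 55) mm: the middle of the carriage's length
- nose (a point): front edge of the carriage's deck, at carriage (0, 130, 50) mm: the part that would strike the stop
- tray: white plastic tray with dried bay leaves, fixed on the carriage, 184 x 240 mm over its rim, rim at z = 120 mm, origin at the centre of its underside (carriage (0, 0, 55) mm). Not to be touched. Its leaves are upset by a jolt: any contact force over 10 N on the carriage, or a speed over 0.3 m/s
- stop: red fixed end stop across the rails, 190 mm wide, z 12 to 58 mm, with two rubber bumpers; origin at bench height at the y of the bumper faces; the carriage strikes it when the nose reaches its y. It is low: the fingers can be above it
- station: fixed inspection station on the far side of the track: yellow pointer, top z 58 mm; column 90 mm behind its tip (+x) and 60 mm to -y, 335 mm high with camera and ring light, lens 35 mm behind the tip at z over 230 mm. Origin on the bench under the tip, axes parallel to the rail's. Mark: index_line level with this origin along y. The stop is 45 to 140 mm of travel beyond
- sample_jar: loose jar with green lid, 68 mm diameter, 100 mm high, bystander; origin under its centre
- cleaner_bottle: loose bottle with blue cap, 68 mm diameter, 170 mm high, bystander; origin under its centre
- scoop: loose blue plastic scoop, 220 mm long, 30 mm high, bystander; origin on the bench near its middle
- tweezers: loose steel tweezers, 165 mm long, 8 mm high, bystander; origin under the middle
- sample_dish: loose small white dish, 72 mm diameter, 30 mm high, bystander; origin under its centre
- marker_pen: loose felt marker, white with black cap, 145 mm long, 19 mm high, bystander; origin under its middle

How it is judged:
By the outcome, as a careful person would: the job done as asked, in the order asked, and still so for the second after the job is handed in, with the robot touching nothing.
It also fails if it takes over 35 s, if anything falls off the work surface, if the arm or the gripper's body presses on something with over 40 N, if the wrist force passes 120 N, or if a joint passes its speed limit or range.

ROBOT

A 7-joint arm with a two-finger parallel gripper is mounted at the origin on the work surface. World frame = base frame: x ahead of the robot, y to its left, z up, the work surface at z = 0. Lengths are in m, angles in rad, forces in N, time in s.
With the tool pointing down it reaches from about 0.4 to 0.85 m from the base axis. Payload 10.4 kg.
Tool frame: the origin (TCP) lies at the very end of the fingers, on their centre line; the grasp point (between the pads) lies 19 mm behind it; z points along the fingers, y is the line along which they close (so a half turn about z gives the same grasp; the last joint's range is limited). The gripper opens to 87 mm and grips with 3 to 60 N. Pads are 19 mm wide; open, the fingers measure 117 mm over their backs; the gripper's body (75 mm by 190 mm) begins 51 mm behind the grasp point.
Start: joints at [1.185, 0.332, -0.065, 1.46, 0.022, 1.35, -0.088], TCP at [0.222, -0.584, 0.223] pointing down, gripper open.
Joint ranges: [-2.6, 2.6], [-0.5, 2.12], [-1.47, 1.34], [0.16, 2.42], [-1.27, 4.41], [0.06, 2.06], [-2.6, 2.6]. Speed limits (rad/s): [2.22, 2.22, 2.79, 2.79, 3.14, 3.14, 3.14].

INTERFACE

Orientations are given as a unit quaternion [x, y, z, w].
In Python, from bench import status, camera, order gives the robot as it stands.
- The arm moves only by the tool jog_arm, never from a script. Its argument "plan" is a list of rows, each a list of 7 numbers: the turn, a rotation vector about the tool's x, y, z in rad, then the shift along the tool's x, y, z in mm, then the opening, from -1 (shut) to 1 (fully open). A call has 1 to 12 rows; each row is the pose to reach, as a shift and turn from the pose commanded when the call began, along the tool's axes at that moment; what a row does not reach only later rows make up. A row lasts 1/10 s, in which the tool goes at most 50 mm and 8.59 degrees, less where a joint would pass 70% of its speed; a pose out of reach is approached as far as the arm can. A call with a gripper value outside its range is refused whole. The fingers move at their own pace and stop on an object; "squeeze" is the grip in N (left out, the last holds). Time passes only in rows, so rows that repeat a pose let the fingers close. It gives the time, the measured TCP pose, the force, the opening and the grip force at its end, in the units of the state.
- status.read_state(): the state, without advancing time (a new reading comes with each control period).
- camera(name): name is "scene" or "top"; returns a dict with "image" (480x640x3 uint8, red, green, blue), "z_map" (480x640 float32, m along the optical axis (not along the pixel's ray), 0 where there is no reading), "fx", "fy", "cx", "cy" (pixels), "world_from_camera" (4x4, takes a point from camera to world coordinates). Camera axes: x right, y down, z forward; pixel columns grow to the right and rows downward; lengths in m; the calibration is good to about 2 mm. A picture is of the moment at which its call begins.
- order.close_job(): hands the job in; it is judged then, once.
The state is a dict: "time": time; "joint_positions": joint angles; "joint_vel": joint speeds; "joint_torque": joint torques, N m; "ee_pos": TCP position; "eef_rot": TCP orientation; "ft_force": force on the tool from outside, world axes, zero at the start; "torque": the same for the moment, N m; "width": finger opening in m; "grip_force": force on a finger pad.
Only numpy, scipy, OpenCV 4.12 (cv2) and the standard library are available. Lean on these libraries where they do the work, as an engineer would, in place of code of your own. Each camera call takes 0.05 s, during which the arm holds its last target. There are 200 camera calls.

## Working session

There is one attempt and no reset: what is moved stays moved. The work goes in short steps, Python scripts to look and compute and a tool call to move; the robot and the scene stay as the last step left them, time stands still between calls to the robot, and variables do not carry over. Pictures are saved under pics/ and viewed, at most 10 in all, crops included, and the job is handed in when it is done.

Besides the shell and the picture viewer there is one more tool, called after "Call:" by a JSON object that holds its "method" and its "body", one argument or row to a line. jog_arm: Moves the arm, as the interface text tells. Its arguments: {"type":"object","properties":{"plan":{"type":"array"},"squeeze":{"type":"number"}},"required":["plan"]}

```bash
mkdir -p pics
cat > h.py <<'E'
import numpy as np, cv2
from bench import status, camera, order
from scipy.spatial.transform import Rotation as R
def grab(name, tag):
    c=camera(name); cv2.imwrite(f'pics/{tag}.png', c['image'][:,:,::-1]); np.savez(f'{tag}.npz',**c); return c
def pt(c,u,v,z=None):
    "world point of pixel; on plane world z if given, else from z_map"
    T=c['world_from_camera']; r=np.array([(u-c['cx'])/c['fx'],(v-c['cy'])/c['fy'],1.])
    if z is None: d=np.median(c['z_map'][v-1:v+2,u-1:u+2]); return (T@np.r_[r*d,1])[:3]
    w=T[:3,:3]@r; return T[:3,3]+w*(z-T[2,3])/w[2]
E
python3 - <<'E'
from h import *
for n in('top','scene'):
    c=grab(n,n+'0'); print(n,c['fx'],c['world_from_camera'].round(3).tolist())
s=status.read_state(); print(s); print(R.from_quat(s['eef_rot']).as_matrix().round(3))
E
```

```text
top 453.8682750961377 [[-0.013, -0.994, 0.105, 0.429], [-1.0, 0.01, -0.027, 0.013], [0.026, -0.105, -0.994, 1.056], [0.0, 0.0, 0.0, 1.0]]
scene 483.96845518920395 [[-0.853, 0.426, -0.302, 0.893], [0.522, 0.695, -0.494, 0.602], [-0.0, -0.579, -0.815, 1.09], [0.0, 0.0, 0.0, 1.0]]
{'time': 0.1, 'joint_positions': array([ 1.1853906 ,  0.33281897, -0.06468413,  1.46085697,  0.02159359,
        1.34990489, -0.0884805 ]), 'joint_vel': array([ 0.00144198, -0.00096194, -0.00092674, -0.00165954, -0.00234719,
       -0.00143025,  0.00025287]), 'joint_torque': array([ 1.30756576e-03, -6.24548221e+01,  2.47134443e-02, -3.90721393e+01,
       -6.12518401e-02,  3.65308207e-02,  9.34164609e-05]), 'ee_pos': array([ 0.22167728, -0.58399278,  0.2218272 ]), 'eef_rot': array([ 9.83589354e-01,  1.80420524e-01, -1.44765865e-04, -6.30162294e-04]), 'ft_force': array([-0.70362258,  0.16863534,  0.60334473]), 'torque': array([-0.02210515, -0.00480034,  0.03043098]), 'grip_force': 0.0, 'width': 0.08734130393091287}
[[ 0.935  0.355 -0.001]
 [ 0.355 -0.935  0.001]
 [-0.    -0.001 -1.   ]]
```

View pics/top0.png

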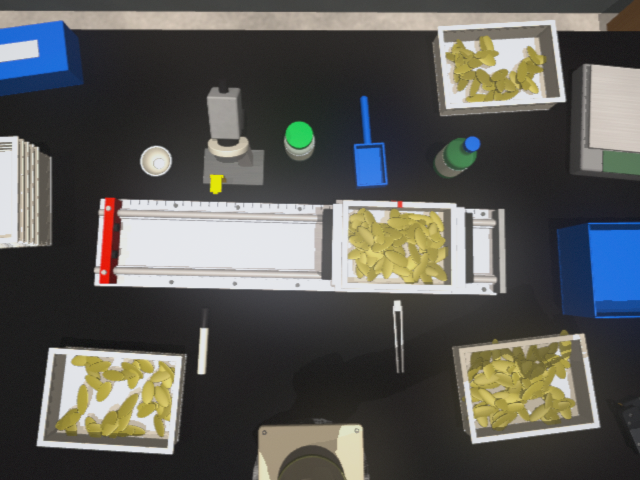

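View pics/scene0.png

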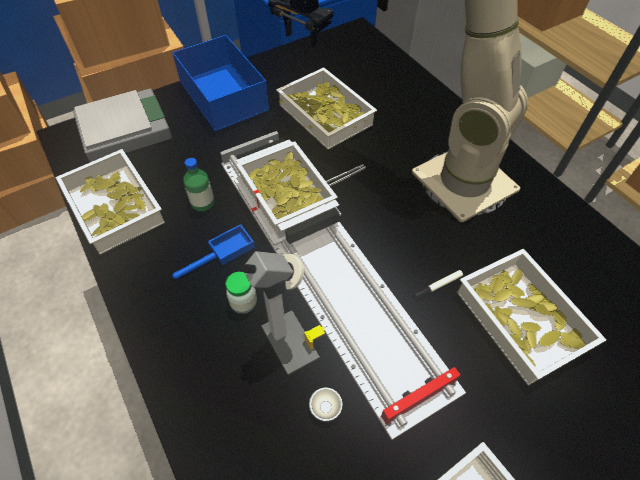

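The top view shows the carriage with its index line near (400,204), the pointer tip near (215,191), the stop at (110,240), and the rail edges at v≈200 and v≈290. I'll enlarge these now.

Run:
```python
from h import *
im=cv2.imread('pics/top0.png')
a=cv2.resize(im[170:300,90:290],None,fx=4,fy=4,interpolation=cv2.INTER_CUBIC)[:,:800]
b=cv2.resize(im[190:305,315:515],None,fx=4,fy=4,interpolation=cv2.INTER_CUBIC)
cv2.imwrite('pics/a.png',a);cv2.imwrite('pics/b.png',b)
```

```text
(no output)
```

View pics/a.png

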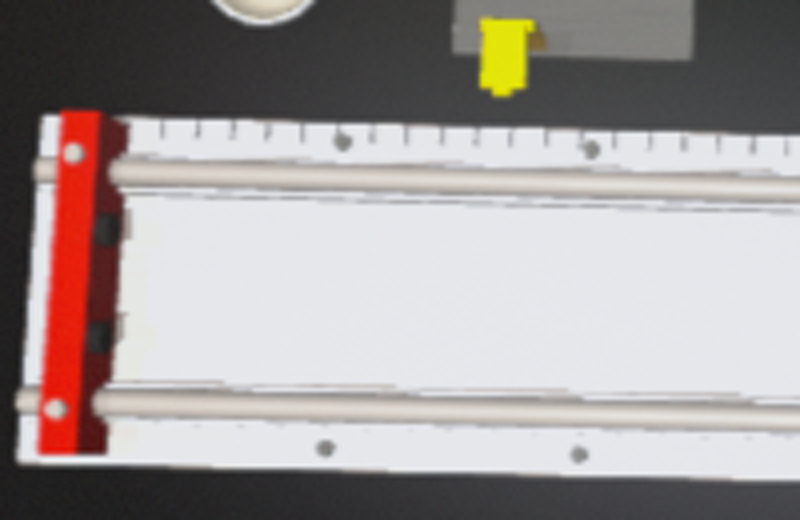

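View pics/b.png

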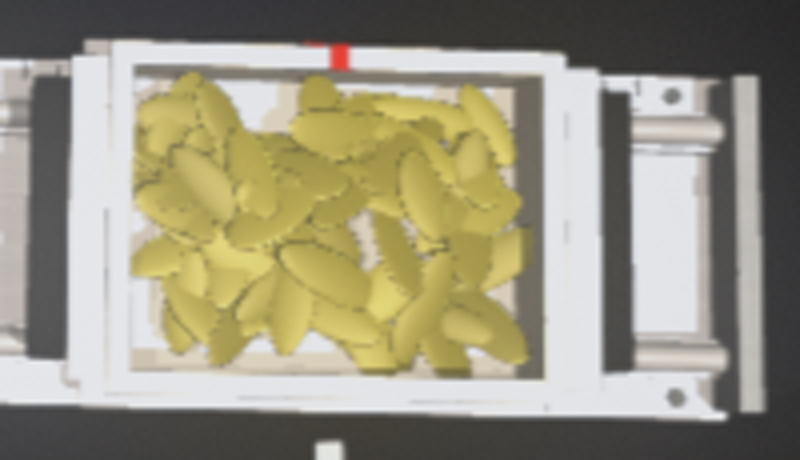

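```bash
cat >> h.py <<'E'
def crop2(px,ox,oy): return (px[0]+.5)/4-.5+ox,(px[1]+.5)/4-.5+oy
E
python3 - <<'E'
from h import *
c=dict(np.load('top0.npz'))
A=lambda x,y,z=None:pt(c,*crop2((x,y),90,170),z) if z is not None else pt(c,*map(round,crop2((x,y),90,170)))
B=lambda x,y,z=None:pt(c,*crop2((x,y),315,190),z) if z is not None else pt(c,*map(round,crop2((x,y),315,190)))
p=lambda n,v:print(n,v.round(4))
zs=A(300,175); p('shaft',zs); p('shaftb',B(690,131))
z=(zs[2])
for n,a,b in(('up',A(130,168,z),B(700,131,z)),('low',A(130,402,z),B(700,358,z)),('edge',A(40,460,.012),B(700,417,.012))):
    d=a-b; p(n,a);p(n,b); print('ang',np.arctan2(-d[0],d[1]))
p('tip',A(501,95,.058)); p('index',B(340,58,.12)); p('rimdepth',B(340,58))
p('front',B(29,215,.108)); p('rear',B(633,232,.108))
p('reartop',B(615,232)); p('fronttop',B(45,215))
p('stop top',A(85,280));p('bumper',A(118,225,.035));p('bumper',A(112,335,.035)); p('beam top',A(300,300))
# scene-camera tip & index
s=status.read_state();print(s['time'])
c2=dict(np.load('scene0.npz'))
im=c2['image'].astype(int); 
for n,m in(('yellow',(im[...,0]>180)&(im[...,1]>180)&(im[...,2]<60)),('red',(im[...,0]>150)&(im[...,1]<70)&(im[...,2]<70))):
    v,u=np.nonzero(m); 
    P=np.array([pt(c2,a,b) for a,b in zip(u,v)]); 
    if n=='yellow':
        q=P[abs(P[:,2]-.058)<.006]; i=np.argsort(q[:,0])[:8]; print(n,len(q),q[i].round(4))
    else:
        q=P[(P[:,1]<0.1)]; print(n,len(q),q.round(3)[::4])
E
```

```text
shaft [0.5905 0.3219 0.0384]
shaftb [ 0.5632 -0.409   0.0371]
up [0.5945 0.4174 0.0384]
up [ 0.5621 -0.4145  0.0384]
ang -0.03883912276013336
low [0.4635 0.4133 0.0384]
low [ 0.4331 -0.4076  0.0384]
ang -0.036992191101662755
edge [0.4323 0.473  0.012 ]
edge [ 0.3994 -0.4166  0.012 ]
ang -0.03697817731748398
tip [0.6304 0.207  0.058 ]
index [ 0.5919 -0.1913  0.12  ]
rimdepth [ 0.592  -0.1919  0.121 ]
front [ 0.512  -0.0271  0.108 ]
rear [ 0.4995 -0.3466  0.108 ]
reartop [ 0.4989 -0.3363  0.1074]
fronttop [ 0.5127 -0.0358  0.1082]
stop top [0.5291 0.433  0.0548]
bumper [0.5627 0.4244 0.035 ]
bumper [0.501  0.4257 0.035 ]
beam top [0.5205 0.328  0.0129]
0.1
yellow 164 [[0.6339 0.2041 0.0563]
 [0.6345 0.2095 0.0562]
 [0.6351 0.2061 0.056 ]
 [0.6357 0.2114 0.0556]
 [0.6362 0.2035 0.0578]
 [0.6365 0.2083 0.0562]
 [0.6365 0.1953 0.0538]
 [0.6365 0.1997 0.0564]]
red 16 [[ 0.59  -0.192  0.12 ]
 [ 0.591 -0.189  0.12 ]
 [ 0.608 -0.194  0.054]
 [ 0.61  -0.191  0.054]]
```

```bash
cat >> h.py <<'E'
TH=.0375; EY=np.array([np.sin(TH),np.cos(TH)]); EX=np.array([EY[1],-EY[0]])
TIP=.2305; OFF=.0
def rs(p): return np.array([p[:2]@EX,p[:2]@EY])      # rail r,s
def xy(r,s): return r*EX+s*EY
def move(r,s,z,st=None):
    "turn (rotvec) and shift (mm) in present tool axes to TCP r,s,z, tool x along rail +y, pointing down"
    st=st or status.read_state(); M=R.from_quat(st['eef_rot'])
    D=R.from_matrix(np.column_stack([np.r_[EY,0],np.r_[EX,0],[0,0,-1]]))
    return (M.inv()*D).as_rotvec().round(4), (M.inv().apply(np.r_[xy(r,s),z]-st['ee_pos'])*1000).round(1)
def index(c):
    "rail s of the red line on the tray rim (top camera)"
    h=c['image'].astype(int); m=(h[...,0]>140)&(h[...,1]<90)&(h[...,2]<90)
    v,u=np.nonzero(m); w=[]
    for a,b in zip(u,v):
        P=pt(c,a,b,.12); q=rs(P); 
        if abs(q[0]-.602)<.012 and q[1]<.33: w.append(np.r_[q,h[b,a,0]-h[b,a,1]])
    w=np.array(w); return (len(w),)+tuple(np.average(w[:,:2],axis=0,weights=w[:,2]).round(4)) if len(w) else (0,0,0)
E
python3 - <<'E'
from h import *
c=dict(np.load('top0.npz'))
for u,v in((501,250),(502,230),(530,345),(460,400),(612,230),(490,245)): p=pt(c,u,v); print(u,v,p.round(3),rs(p).round(3))
print(index(c)); print(rs(pt(c,*crop2((501,95),90,170),.058)))
print(move(.47,-.378,.2));
E
```

```text
501 250 [ 0.498 -0.431  0.052] [ 0.513 -0.412]
502 230 [ 0.543 -0.437  0.051] [ 0.559 -0.416]
530 345 [ 0.287 -0.488  0.043] [ 0.305 -0.477]
460 400 [ 0.163 -0.338  0.007] [ 0.175 -0.332]
612 230 [ 0.546 -0.722  0.003] [ 0.572 -0.701]
490 245 [ 0.512 -0.424  0.012] [ 0.528 -0.404]
(26, np.float64(0.5998), np.float64(-0.1688))
[0.62224641 0.23046192]
(array([-1.2000e-03, -7.0000e-04, -1.1705e+00]), array([285.6, -93.3,  21.9]))
```

Call:
{"method": "jog_arm", "body": {
  "plan": [
    [0, 0, -0.14, 35, -11, 2, -1],
    [0, 0, -0.28, 70, -23, 4, -1],
    [0, 0, -0.42, 105, -35, 7, -1],
    [0, 0, -0.56, 140, -46, 10, -1],
    [0, 0, -0.7, 175, -58, 13, -1],
    [0, 0, -0.84, 210, -70, 16, -1],
    [0, 0, -0.98, 245, -81, 19, -1],
    [0, 0, -1.1, 275, -90, 21, -1],
    [0, 0, -1.17, 286, -93, 22, -1],
    [0, 0, -1.17, 286, -93, 22, -1],
    [0, 0, -1.17, 286, -93, 22, -1]
  ],
  "squeeze": 5
}}

```text
time: 1.2
ee_pos: [0.4554, -0.3965, 0.2003]
eef_rot: [0.721, 0.693, -0.0, -0.0]
ft_force: [-0.1, -0.9, 0.4]
width: 0.0067
grip_force: 0.0
```

Run:
```python
from h import *
s=status.read_state(); print(s['time'],s['ee_pos'],rs(s['ee_pos']),s['width'],s['ft_force']); print(move(.47,-.365,.08))
```

```text
1.2 [ 0.45543606 -0.39648448  0.20025363] [ 0.46998056 -0.37913089] 0.006706285053219924 [-0.12960763 -0.86346554  0.42691847]
(array([-0.0008,  0.0001, -0.0033]), array([1.410e+01, 1.000e-01, 1.203e+02]))
```

Call:
{"method": "jog_arm", "body": {
  "plan": [
    [0, 0, 0, 4, 0, 40, -1],
    [0, 0, 0, 8, 0, 75, -1],
    [0, 0, 0, 12, 0, 105, -1],
    [0, 0, 0, 14, 0, 120, -1],
    [0, 0, 0, 14, 0, 120, -1],
    [0, 0, 0, 14, 0, 120, -1]
  ]
}}

```text
time: 1.8
ee_pos: [0.4569, -0.383, 0.0818]
eef_rot: [0.721, 0.693, -0.0, 0.001]
ft_force: [-0.1, -0.3, 0.7]
width: 0.0001
grip_force: 0.0
```

Run:
```python
from h import *
s=status.read_state(); print(s['time'],s['ee_pos'],rs(s['ee_pos']),s['width'],s['ft_force'],move(.47,-.365,.08))
c=grab('top','t1'); print(index(c))
im=c['image'][:,:,::-1]; cv2.imwrite('pics/c.png',cv2.resize(im[190:330,400:560],None,fx=4,fy=4,interpolation=cv2.INTER_CUBIC))
```

```text
1.8 [ 0.45686787 -0.38302232  0.08183353] [ 0.47090664 -0.36562451] 9.902362721249158e-05 [-0.09783094 -0.28899476  0.67971755] (array([ 0.001 ,  0.0012, -0.0021]), array([ 0.6, -0.9,  1.8]))
(26, np.float64(0.5998), np.float64(-0.1688))
```

View pics/c.png

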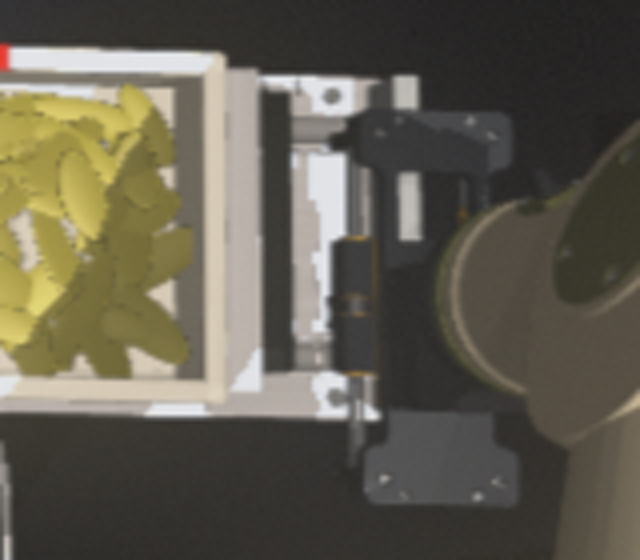

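The tool is square behind the rear pad: the finger edge is at crop x≈333 and the pad face at x≈291, about 25 mm apart. I'll push at a constant 60 mm/s.

Call:
{"method": "jog_arm", "body": {
  "plan": [
    [0, 0, 0, 8, 0, 0, -1],
    [0, 0, 0, 15, 0, 0, -1],
    [0, 0, 0, 21, 0, 0, -1],
    [0, 0, 0, 27, 0, 0, -1],
    [0, 0, 0, 33, 0, 0, -1],
    [0, 0, 0, 39, 0, 0, -1],
    [0, 0, 0, 45, 0, 0, -1],
    [0, 0, 0, 51, 0, 0, -1],
    [0, 0, 0, 57, 0, 0, -1],
    [0, 0, 0, 63, 0, 0, -1],
    [0, 0, 0, 66, 0, 0, -1],
    [0, 0, 0, 66, 0, -20, -1]
  ]
}}

```text
time: 3.05
ee_pos: [0.4579, -0.3144, 0.0985]
eef_rot: [0.72, 0.694, -0.0, -0.002]
ft_force: [-0.4, -0.3, 0.0]
width: 0.0006
grip_force: 0.0
```

```bash
cat > look.py <<'E'
from h import *
import sys
s=status.read_state(); t=s['time']; c=grab('top','L%d'%round(t*100)); q=rs(s['ee_pos'])
print('t',round(t,2),'tool r,s,z',q.round(4),s['ee_pos'][2].round(4),'F',s['ft_force'].round(1)); n,r,x=index(c)
print('index',n,r,x,'to go',round(TIP-x,4),'front face',round(x+.1605,4),'gap to tool centre',round(q[1]-x-.1605,4))
E
python3 look.py
```

```text
t 3.05 tool r,s,z [ 0.4693 -0.297 ] 0.0985 F [-0.4 -0.3  0. ]
index 22 0.6001 -0.0978 to go 0.3283 front face 0.0627 gap to tool centre -0.3597
```

Call:
{"method": "jog_arm", "body": {
  "plan": [
    [0, 0, 0, 0, 0, -45, -1],
    [0, 0, 0, 15, 0, -80, -1],
    [0, 0, 0, 50, 0, -90, -1],
    [0, 0, 0, 97, 0, -90, -1],
    [0, 0, 0, 145, 0, -90, -1],
    [0, 0, 0, 193, 0, -90, -1],
    [0, 0, 0, 241, 0, -90, -1],
    [0, 0, 0, 289, 0, -90, -1],
    [0, 0, 0, 337, 0, -90, -1],
    [0, 0, 0, 385, 0, -90, -1],
    [0, 0, 0, 433, 0, -90, -1],
    [0, 0, 0, 481, 0, -90, -1]
  ]
}}

```text
time: 4.3
ee_pos: [0.4775, 0.1664, 0.1908]
eef_rot: [0.721, 0.693, 0.0, 0.001]
ft_force: [0.9, -0.4, 0.3]
width: 0.0006
grip_force: 0.0
```

```bash
python3 look.py; python3 -c "
from h import *; print(move(.47,.37,.08))"
```

```text
t 4.3 tool r,s,z [0.4709 0.1842] 0.1908 F [ 0.9 -0.4  0.3]
index 18 0.6004 0.0306 to go 0.1999 front face 0.1911 gap to tool centre -0.0069
(array([ 0.0017, -0.0042,  0.0068]), array([176.6,   1.8, 112. ]))
```

Call:
{"method": "jog_arm", "body": {
  "plan": [
    [0, 0, 0.003, 46, 0, 0, -1],
    [0, 0, 0.006, 90, 1, 0, -1],
    [0, 0, 0.006, 117, 2, 30, -1],
    [0, 0, 0.006, 127, 2, 70, -1],
    [0, 0, 0.006, 127, 2, 102, -1],
    [0, 0, 0.006, 127, 2, 112, -1]
  ]
}}

```text
time: 4.95
ee_pos: [0.4826, 0.2907, 0.0752]
eef_rot: [0.722, 0.692, -0.002, -0.001]
ft_force: [-0.4, -0.1, 0.6]
width: 0.0007
grip_force: 0.0
```

```bash
python3 look.py
```

```text
t 4.95 tool r,s,z [0.4714 0.3086] 0.0752 F [-0.4 -0.1  0.6]
index 22 0.5996 0.0922 to go 0.1383 front face 0.2527 gap to tool centre 0.0559
```

Call:
{"method": "jog_arm", "body": {
  "plan": [
    [0, 0, 0, 0, 0, 0, -1],
    [0, 0, 0, 0, 0, 0, -1],
    [0, 0, 0, 0, 0, 0, -1],
    [0, 0, 0, 0, 0, 0, -1],
    [0, 0, 0, 6, 0, 0, -1],
    [0, 0, 0, 12, 0, 0, -1],
    [0, 0, 0, 18, 0, 0, -1],
    [0, 0, 0, 24, 0, 0, -1],
    [0, 0, 0, 30, 0, 0, -1],
    [0, 0, 0, 36, 0, 0, -1],
    [0, 0, 0, 42, 0, 0, -1],
    [0, 0, 0, 50, 0, 0, -1]
  ]
}}

```text
time: 6.2
ee_pos: [0.4867, 0.3417, 0.0784]
eef_rot: [0.723, 0.691, -0.0, 0.0]
ft_force: [0.3, 0.9, -0.5]
width: 0.0006
grip_force: 0.0
```

```bash
python3 look.py
```

```text
t 6.2 tool r,s,z [0.4735 0.3597] 0.0784 F [ 0.3  0.9 -0.5]
index 22 0.5992 0.1838 to go 0.0467 front face 0.3443 gap to tool centre 0.0154
```

Call:
{"method": "jog_arm", "body": {
  "plan": [
    [0, 0, 0, 8, -1, 0, -1],
    [0, 0, 0, 16, -3, 0, -1],
    [0, 0, 0, 22, -3, 0, -1]
  ]
}}

```text
time: 6.55
ee_pos: [0.484, 0.3646, 0.0785]
eef_rot: [0.722, 0.692, 0.0, -0.0]
ft_force: [-0.5, 0.2, 0.5]
width: 0.0004
grip_force: 0.0
```

```bash
python3 look.py
```

```text
t 6.55 tool r,s,z [0.47   0.3825] 0.0785 F [-0.5  0.2  0.5]
index 23 0.5992 0.1964 to go 0.0341 front face 0.3569 gap to tool centre 0.0256
```

Run:
```python
from h import *
c=dict(np.load('L655.npz')); im=c['image'][:,:,::-1]
p0=pt(c,320,240); T=np.linalg.inv(c['world_from_camera'])
def proj(P): q=T@np.r_[P,1]; return q[0]/q[2]*c['fx']+c['cx'],q[1]/q[2]*c['fy']+c['cy']
u,v=map(int,proj(np.r_[xy(.47,.3825),.09])); print(u,v)
u0,v0=u-50,v-50
cv2.imwrite('pics/d.png',cv2.resize(im[v0:v0+90,u0:u0+120],None,fx=6,fy=6,interpolation=cv2.INTER_CUBIC)); print(u0,v0)
for vv in range(v-8,v+9,4):
    print(vv,[(lambda P:tuple(np.r_[rs(P)[1],P[2]].round(3)))(pt(c,uu,vv)) for uu in range(u-6,u+14,2)])
```

```text
136 259
86 209
251 [(np.float64(0.359), np.float64(0.19)), (np.float64(0.357), np.float64(0.184)), (np.float64(0.357), np.float64(0.173)), (np.float64(0.354), np.float64(0.172)), (np.float64(0.35), np.float64(0.172)), (np.float64(0.346), np.float64(0.172)), (np.float64(0.346), np.float64(0.161)), (np.float64(0.394), np.float64(0.012)), (np.float64(0.389), np.float64(0.014)), (np.float64(0.352), np.float64(0.109))]
255 [(np.float64(0.358), np.float64(0.189)), (np.float64(0.36), np.float64(0.174)), (np.float64(0.358), np.float64(0.169)), (np.float64(0.354), np.float64(0.169)), (np.float64(0.35), np.float64(0.17)), (np.float64(0.348), np.float64(0.164)), (np.float64(0.347), np.float64(0.157)), (np.float64(0.394), np.float64(0.013)), (np.float64(0.389), np.float64(0.013)), (np.float64(0.352), np.float64(0.109))]
259 [(np.float64(0.357), np.float64(0.19)), (np.float64(0.359), np.float64(0.175)), (np.float64(0.359), np.float64(0.164)), (np.float64(0.355), np.float64(0.167)), (np.float64(0.351), np.float64(0.165)), (np.float64(0.349), np.float64(0.162)), (np.float64(0.374), np.float64(0.08)
[... 227 characters left out ...]
 np.float64(0.172)), (np.float64(0.352), np.float64(0.172)), (np.float64(0.348), np.float64(0.172)), (np.float64(0.345), np.float64(0.17)), (np.float64(0.345), np.float64(0.16)), (np.float64(0.393), np.float64(0.01)), (np.float64(0.356), np.float64(0.106)), (np.float64(0.351), np.float64(0.108))]
267 [(np.float64(0.242), np.float64(0.494)), (np.float64(0.356), np.float64(0.18)), (np.float64(0.355), np.float64(0.173)), (np.float64(0.352), np.float64(0.172)), (np.float64(0.348), np.float64(0.172)), (np.float64(0.346), np.float64(0.167)), (np.float64(0.346), np.float64(0.157)), (np.float64(0.388), np.float64(0.025)), (np.float64(0.356), np.float64(0.105)), (np.float64(0.35), np.float64(0.108))]
```

View pics/d.png

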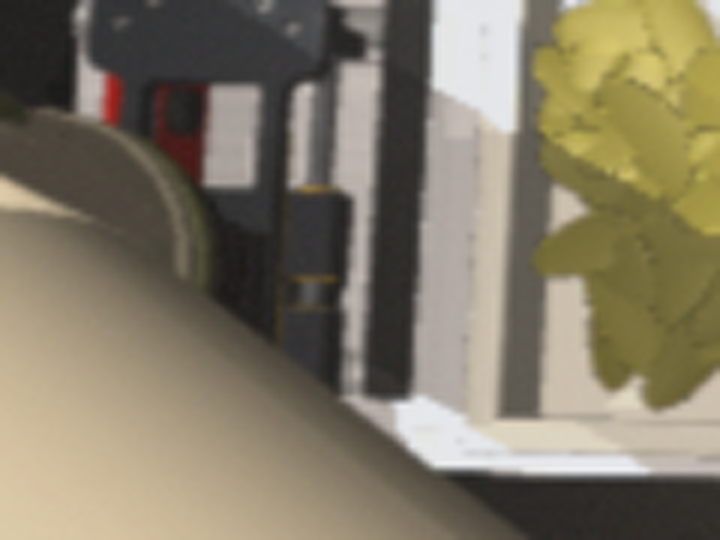

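Crop d shows the finger (x≈345) clear of the front pad (x≈370), with the gripper body above the pad. Now the final soft brake.

Call:
{"method": "jog_arm", "body": {
  "plan": [
    [0, 0, 0, 4, 0, 0, -1],
    [0, 0, 0, 7, 0, 0, -1],
    [0, 0, 0, 8, 0, 0, -1],
    [0, 0, 0, 8, 0, 0, -1],
    [0, 0, 0, 8.5, 0, 0, -1],
    [0, 0, 0, 10, 0, 0, -1],
    [0, 0, 0, 11.5, 0, 0, -1],
    [0, 0, 0, 13, 0, 0, -1],
    [0, 0, 0, 14.5, 0, 0, -1],
    [0, 0, 0, 16, 0, 0, -1],
    [0, 0, 0, 17.5, 0, 0, -1],
    [0, 0, 0, 19, 0, 0, -1]
  ]
}}

```text
time: 7.8
ee_pos: [0.4853, 0.3828, 0.0785]
eef_rot: [0.722, 0.691, -0.0, -0.0]
ft_force: [0.4, 0.9, 0.2]
width: 0.0004
grip_force: 0.1
```

```bash
python3 look.py;python3 look.py
```

```text
t 7.8 tool r,s,z [0.4706 0.4007] 0.0785 F [0.4 0.9 0.2]
index 19 0.5992 0.2314 to go -0.0009 front face 0.3919 gap to tool centre 0.0088
t 7.85 tool r,s,z [0.4706 0.4009] 0.0786 F [0.2 0.7 1. ]
index 19 0.5992 0.2315 to go -0.001 front face 0.392 gap to tool centre 0.0089
```

Call:
{"method": "jog_arm", "body": {
  "plan": [
    [0, 0, 0, 6, 0, 0, -1],
    [0, 0, 0, 10, 0, 0, -1]
  ]
}}

```text
time: 8.1
ee_pos: [0.4858, 0.393, 0.0786]
eef_rot: [0.723, 0.691, 0.0, 0.0]
ft_force: [-0.1, 0.4, -0.2]
width: 0.0006
grip_force: 0.0
```

```bash
python3 look.py; python3 look.py
```

```text
t 8.1 tool r,s,z [0.4707 0.411 ] 0.0786 F [-0.1  0.4 -0.2]
index 19 0.5992 0.2314 to go -0.0009 front face 0.3919 gap to tool centre 0.0191
t 8.15 tool r,s,z [0.4704 0.4117] 0.0786 F [-0.6  0.2  0.6]
index 19 0.5992 0.2314 to go -0.0009 front face 0.3919 gap to tool centre 0.0198
```

Call:
{"method": "jog_arm", "body": {
  "plan": [
    [0, 0, 0, 4, 0, -10, -1],
    [0, 0, 0, 8, 0, -40, -1],
    [0, 0, 0, 10, 0, -80, -1],
    [0, 0, 0, 10, 0, -100, -1],
    [0, 0, 0, 10, 0, -100, -1],
    [0, 0, 0, 10, 0, -100, -1],
    [0, 0, 0, 10, 0, -100, -1],
    [0, 0, 0, 10, 0, -100, -1],
    [0, 0, 0, 10, 0, -100, -1],
    [0, 0, 0, 10, 0, -100, -1]
  ]
}}

```text
time: 9.2
ee_pos: [0.4861, 0.4024, 0.178]
eef_rot: [0.723, 0.691, -0.0, -0.0]
ft_force: [-0.3, 0.2, -0.4]
width: 0.0007
grip_force: 0.0
```

```bash
python3 look.py
python3 - <<'E'
from h import *
c=grab('top','f1'); im=c['image'][:,:,::-1]; print(index(c))
a=cv2.resize(im[165:235,170:270],None,fx=6,fy=6,interpolation=cv2.INTER_CUBIC)
d=grab('scene','f2'); b=cv2.resize(d['image'][290:370,270:370,::-1],None,fx=6,fy=6,interpolation=cv2.INTER_CUBIC)
cv2.imwrite('pics/f.png',a); cv2.imwrite('pics/g.png',b)
E
```

```text
t 9.2 tool r,s,z [0.4707 0.4203] 0.178 F [-0.3  0.2 -0.4]
index 19 0.5992 0.2308 to go -0.0003 front face 0.3913 gap to tool centre 0.029
(18, np.float64(0.5993), np.float64(0.2306))
```

View pics/f.png

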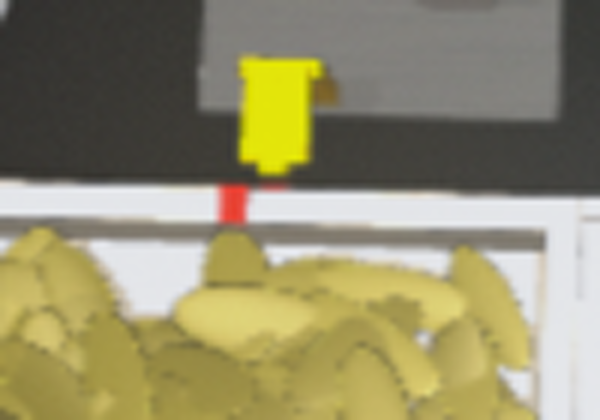

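View pics/g.png

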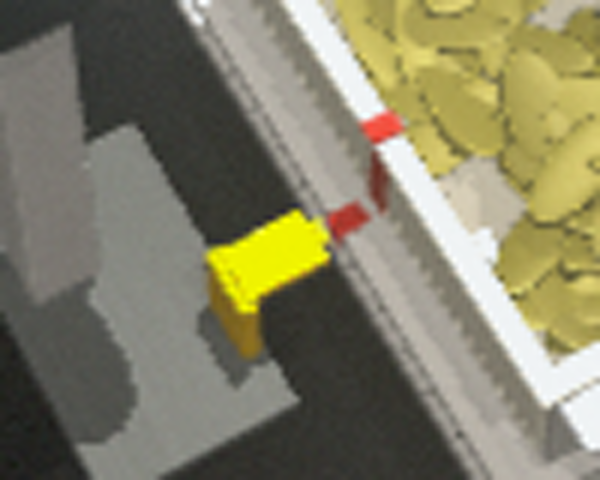

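The line's lip segment in f (275,186) sits almost under the pointer tip (271,174). In the scene view g the lip mark (349,220) continues the pointer tip (322,243). I'll put numbers on the offset and check the drift.

Run:
```python
from h import *
a=dict(np.load('f1.npz')); b=dict(np.load('f2.npz'))
f=lambda c,x,y,ox,oy,z: rs(pt(c,(x+.5)/6-.5+ox,(y+.5)/6-.5+oy,z)).round(4)
print('top tip',f(a,271,174,170,165,.058),'lip',f(a,275,187,170,165,.055),'rim',f(a,233,206,170,165,.12))
print('scene tip',f(b,324,243,270,290,.058),'lip',f(b,349,221,270,290,.055),'rim',f(b,383,127,270,290,.12))
for i in range(6): c=camera('top')
print(index(c),index(a),status.read_state()['time'])
```

```text
top tip [0.6218 0.2307] lip [0.6175 0.2296] rim [0.5981 0.2308]
scene tip [0.6268 0.2369] lip [0.6132 0.2325] rim [0.5995 0.2315]
(20, np.float64(0.5994), np.float64(0.2309)) (18, np.float64(0.5993), np.float64(0.2306)) 9.65
```

Run:
```python
from h import *
for n in('f1','f2'):
    c=dict(np.load(n+'.npz')); h=c['image'].astype(int)
    y=(h[...,0]>130)&(h[...,1]>130)&(h[...,2]<90); v,u=np.nonzero(y); w=(h[v,u,0]+h[v,u,1]-2*h[v,u,2])
    Q=np.array([rs(pt(c,a,b,.058)) for a,b in zip(u,v)])
    for lo,hi in((.61,.627),(.627,.637),(.637,.65)):
        k=(Q[:,0]>lo)&(Q[:,0]<hi)&(abs(Q[:,1]-.23)<.03); print(n,'yellow',lo,k.sum(),Q[k,1].min().round(4),Q[k,1].max().round(4),np.average(Q[k,1],weights=w[k]).round(4))
    m=(h[...,0]-h[...,1]>50)&(h[...,1]<130)&(h[...,2]<130); v,u=np.nonzero(m); w=h[v,u,0]-h[v,u,1]
    for z,lo,hi in((.055,.603,.623),(.12,.588,.612)):
        Q=np.array([rs(pt(c,a,b,z)) for a,b in zip(u,v)]); k=(Q[:,0]>lo)&(Q[:,0]<hi)&(abs(Q[:,1]-.23)<.012)
        print(n,'red',z,k.sum(),np.average(Q[k],axis=0,weights=w[k]).round(4))
```

```text
f1 yellow 0.61 11 0.2237 0.2348 0.23
f1 yellow 0.627 59 0.2172 0.2419 0.2301
f1 yellow 0.637 63 0.2176 0.2426 0.2302
f1 red 0.055 11 [0.6121 0.2394]
f1 red 0.12 28 [0.599  0.2303]
f2 yellow 0.61 8 0.2263 0.2372 0.2319
f2 yellow 0.627 41 0.2196 0.2436 0.2318
f2 yellow 0.637 58 0.2193 0.2433 0.2314
f2 red 0.055 28 [0.6138 0.2314]
f2 red 0.12 24 [0.5998 0.2314]
```

Both cameras agree to within 0.5 mm (top 0.2303 against 0.2301, scene 0.2314 against 0.2318), and the carriage is at rest. I'll hand the job in.

```bash
python3 -c "
from bench import order; print(order.close_job())"
```

```text
the job is handed in; nothing more can be done
None
```

The carriage is at rest with its red index line within about 0.5 mm of the pointer tip, the gripper is clear of it, and the job was handed in after about 9.7 s of robot time.

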